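Tip the used stoppers into the wash basket

ROBOT

A 6-joint arm with a two-finger parallel gripper is mounted at the origin on the work surface. World frame = base frame: x ahead of the robot, y to its left, z up, the work surface at z = 0. Lengths are in mm, angles in rad, forces in N, time in s.
With the tool pointing down it reaches from about 350 to 775 mm from the base axis. Payload 7.3 kg.
Tool frame: the origin (TCP) lies at the centre of the arm's flange, where the gripper is bolted on; the fingertips stand 178 mm ahead of it and the grasp point (between the pads) lies 159 mm ahead of it; z points along the fingers, y is the line along which they close (so a half turn about z gives the same grasp; the last joint's range is limited). The gripper opens to 92 mm and grips with 3 to 60 N. Pads are 19 mm wide; open, the fingers measure 130 mm over their backs; the gripper's body (75 mm by 190 mm) begins 47 mm behind the grasp point.
Start: joints at [0.968, 0.342, 1.524, -0, 1.275, -0.146], TCP at [231.546, 471.184, 404.741] pointing down, gripper open.
Joint ranges: [-2.53, 2.53], [-0.77, 2.02], [0.04, 2.7], [-1, 4.14], [0.28, 2.66], [-3.11, 3.11]. Speed limits (rad/s): [2.57, 2.57, 3.14, 3.14, 3.14, 3.14].

INTERFACE

Orientations are given as [roll, pitch, yaw] about the fixed x, y, z axes, in that order (R = Rz(yaw) Ry(pitch) Rx(roll)).
In Python, from plant import * gives the robot as it stands. The module is installed in compiled form; this text tells all that it offers.
- The arm moves only by the shell command python3 -m inch 'ROWS'. ROWS is JSON, a list of rows, each a list of 5 numbers: the shift along the tool's x, y, z in m, then the turn about the tool's z in rad, then the opening, from 0 (shut) to 1 (fully open). In form: [[tx, ty, tz, spin, claw], ...]. A call has 1 to 8 rows; each row is the pose to reach, as a shift and turn from the pose commanded when the call began, along the tool's axes at that moment; what a row does not reach only later rows make up. A row lasts 1/12 s, in which the tool goes at most 41.7 mm and 7.16 degrees, less where a joint would pass 70% of its speed; a pose out of reach is approached as far as the arm can. A call with a gripper value outside its range is refused whole. The fingers move at their own pace and stop on an object; the grip force is fixed at half the most. Time passes only in rows, so rows that repeat a pose let the fingers close. It gives the time, the measured TCP pose, the force, the opening and the grip force at its end, in the units of the state.
- get_obs(): the state, without advancing time (a new reading comes with each control period).
- capture(name): name is "scene" or "top"; returns a dict with "color" (400x640x3 uint8, red, green, blue), "intrinsics" (3x3 intrinsics, pixels), "pose" (4x4, takes a point from camera to world coordinates). Camera axes: x right, y down, z forward; pixel columns grow to the right and rows downward; lengths in mm; the calibration is good to about 2 mm. A picture is of the moment at which its call begins. There is no depth.
- close_job(): hands the job in; it is judged then, once.
Trained networks look in a picture, given as the dict that the camera call returned (one of the last four; its "shot" number tells which), for a name from the list of things; names that differ only in an ending like _2 or _b are one class to them, and where a whole thing is asked for, a point or a joint stands for the part that bears it (a point fixed in the world has none). Each returns a list of dicts, best first, with "conf" (0 to 1); they miss things now and then, are a little off and sometimes report something else, mostly with a low value. They report only what shows in the picture. A call takes as long as a camera call. They do not tell look-alikes from the thing itself.
- look_for(picture, target): "rect" ([centre column, centre row, width, height] in pixels, round what is visible of it).
- trace(picture, target): "pixels" (400x640 bool, what is visible of it) and "rect" ([centre column, centre row, width, height] in pixels, round what is visible of it).
- tip_of(picture, target): "centre" ([column, row] in pixels: a listed point, or the origin of a listed thing).
The state is a dict: "time": time; "joint_positions": joint angles; "dq": joint speeds; "tau": joint torques, N m; "tool_pos": TCP position; "tcp_rot": TCP orientation; "contact_force": force on the tool from outside, world axes, zero at the start; "moment": the same for the moment, N m; "grip_width": finger opening in mm; "finger_force": force on a finger pad.
Only numpy, scipy, OpenCV 4.12 (cv2) and the standard library are available. Lean on these libraries where they do the work, as an engineer would, in place of code of your own. Each camera call takes 0.05 s, during which the arm holds its last target. There are 200 camera calls.

TASK

The six used stoppers have to go into the blue wash basket. Lift the blue basket up off the rail, set it down (do not drop it) on the black pad of the tipping stand and slide it in, centred and square, under the tray's pouring edge until its front wall meets the two uprights, and let go of it. Then tip the tray by its red lever bar until all six stoppers have fallen into the basket, and swing the tray back down fully level, leaving the basket standing there; do not disturb the grey basket or the bottles and glassware around.

Things in the scene. Friction and masses are not known exactly. Their poses are not given: they have to be found in the camera images.
- blue_basket: blue open basket, 120 deep (x) x 140 wide (y) mm, 0.16 kg; origin at the centre of its underside, z up, FRONT = its -x side. Front and side walls 70 high, 4 thick; back wall (x +52 to +60) 104 high, from its top a lip reaches back to x +88 and turns down to z 82, hooked over the rail's top bar: it must rise over 20 mm to come free. Starts hanging, front towards the robot
- blue_tab (a point): middle of the blue basket's upright grip tab, at x +56, y 0, z +127 mm in the basket's frame (axes as the basket's): tab 8 mm thick in x, 40 wide in y, from z 104 (top of the lip) to z 150
- grey_basket: grey basket of the same shape, hanging on the same rail beside the blue one (left or right varies, centres 160 mm apart); leave it hanging
- rail: fixed steel hanging rail, 33 cm long along its y axis; origin on the table under the top bar's middle; top bar 12 mm thick, centre 150 mm high, and a lower bar 70 mm high (11 mm nearer the robot); a post at each end (y = +-165 mm), 160 high
- stand: fixed tipping stand, origin on the table below the white tray's hinge (hinge along its y, 150 mm high); pours towards its -x. Black rubber pad 4 thick, x -195 to +175, y +-78 mm. Two grey uprights at y +-61 to +-71 begin at x 0. Level tray: inner floor 162 high, x -30 to +151, 100 wide, walls 38 high on three sides, open at the -x pouring edge but for a red bead 3 mm high
- dock (a point): where the blue basket's origin belongs, on the pad's top, its front at the uprights (origin 60 to 62 mm from them); axes as the stand's, height 4 mm. The docked basket's x axis points along the stand's -x. The level tray's pouring edge (150 mm high) overhangs the basket by 30 mm, so the basket, if held high, is lowered farther out (-x) and slid in low on the pad
- tray (a joint): tilt of the tray about its hinge: 0 level (end stop), grows as the far (+x) end rises and the tray pours to the stand's -x, up to 1.35 rad (end stop). The hinge is stiff: the tray stays where it is put; moving the lever bar takes about 5 to 10 N
- lever_bar (a point): middle of the free part of the lever's red grip bar (bar 14 mm thick, parallel to the hinge, free 40 mm inwards and 30 outwards), 120 mm from the hinge axis, at y +135 mm in the stand's frame; tray level: x +69, z 248 mm in the stand's frame. Pushing it to the stand's -x, in an arc about the hinge, tips the tray; moving it back levels it
- stopper1: red tapered stopper, 30 mm diameter at its base, 28 tall, 18 g; origin at the centre of its base; starts standing in the tray
- stopper2: black tapered stopper, 30 mm diameter at its base, 28 tall, 18 g; origin at the centre of its base; starts standing in the tray
- stopper3: cork-brown tapered stopper, 30 mm diameter at its base, 28 tall, 18 g; origin at the centre of its base; starts standing in the tray
- stopper4: red tapered stopper, 30 mm diameter at its base, 28 tall, 18 g; origin at the centre of its base; starts standing in the tray
- stopper5: black tapered stopper, 30 mm diameter at its base, 28 tall, 18 g; origin at the centre of its base; starts standing in the tray
- stopper6: cork-brown tapered stopper, 30 mm diameter at its base, 28 tall, 18 g; origin at the centre of its base; starts standing in the tray
- amber_bottle: amber glass bottle, black cap, 68 mm diameter, 170 tall mm, origin under its centre; to be left alone
- green_bottle: green glass bottle, green cap, 52 mm diameter, 130 tall mm, origin under its centre; to be left alone
- jar: clear jar, black lid, 66 mm diameter, 80 tall mm, origin under its centre; to be left alone
- can: yellow can, 70 mm diameter, 110 tall mm, origin under its centre; to be left alone
- flask: conical glass flask, 76 mm diameter, 102 tall mm, origin under its centre; to be left alone
- beaker: open glass beaker, 66 mm diameter, 80 tall mm, origin under its centre; to be left alone
Not all that is in view belongs to the job. There is more than one size of the blue_basket; the job needs the larger.

How it is judged:
By the outcome, as a careful person would: the job done as asked, in the order asked, and still so for the second after the job is handed in, with the robot touching nothing.
It also fails if it takes over 58 s, if anything falls off the work surface, if the arm or the gripper's body presses on something with over 40 N, if the wrist force passes 120 N, or if a joint passes its speed limit or range.

## Working session

There is one attempt and no reset: what is moved stays moved. The work goes in short steps, Python scripts to look and compute and a shell command to move; the robot and the scene stay as the last step left them, time stands still between calls to the robot, and variables do not carry over. Pictures are saved under pics/ and viewed, at most 10 in all, crops included, and the job is handed in when it is done.

```bash
mkdir -p pics
cat > h.py <<'E'
from plant import *
import numpy as np, cv2
from scipy.spatial.transform import Rotation as R
def save(p,n,crop=None,s=1):
    im=p["color"][:,:,::-1]
    if crop: a,b,c,d=crop; im=im[b:d,a:c]
    cv2.imwrite("pics/"+n,cv2.resize(im,None,fx=s,fy=s,interpolation=cv2.INTER_CUBIC))
def ray(p,uv):
    K=np.array(p["intrinsics"]);T=np.array(p["pose"])
    d=T[:3,:3]@np.linalg.solve(K,[uv[0],uv[1],1]); return T[:3,3],d/np.linalg.norm(d)
def atz(p,uv,z):
    o,d=ray(p,uv); return o+d*(z-o[2])/d[2]
def proj(p,X):
    K=np.array(p["intrinsics"]);T=np.array(p["pose"])
    c=T[:3,:3].T@(np.array(X,float)-T[:3,3]); q=K@c; return q[:2]/q[2]
def tri(p1,u1,p2,u2):
    o1,d1=ray(p1,u1);o2,d2=ray(p2,u2)
    s=np.linalg.lstsq(np.c_[d1,-d2],o2-o1,rcond=None)[0]
    a=o1+s[0]*d1;b=o2+s[1]*d2; return (a+b)/2,np.linalg.norm(a-b)
E
python3 - <<'E'
from h import *
np.set_printoptions(precision=1,suppress=True)
S=capture("scene");T=capture("top")
im=np.vstack([S["color"],T["color"]])
save(S,"s0.png",s=1.25);save(T,"t0.png",s=1.25)
print(S["pose"],T["pose"],S["intrinsics"],T["intrinsics"])
for n in ["blue_tab","blue_basket","grey_basket","rail","stand","dock","lever_bar","stopper1","amber_bottle","green_bottle","jar","can","flask","beaker"]:
    for nm,p in (("S",S),("T",T)):
        print(n,nm,[(np.round(d["centre"],1),round(d["conf"],2)) for d in tip_of(p,n)][:4])
o=get_obs();print(o)
E
```

```text
[[  -0.6    0.5   -0.6 1409.5]
 [   0.8    0.3   -0.4  574.8]
 [  -0.    -0.8   -0.6 1029.9]
 [   0.     0.     0.     1. ]] [[  -0.    -1.     0.1  450.9]
 [  -1.     0.    -0.   -43.7]
 [   0.    -0.1   -1.  1096.2]
 [   0.     0.     0.     1. ]] [[498.1   0.  326.3]
 [  0.  498.1 202.4]
 [  0.    0.    1. ]] [[367.1   0.  315. ]
 [  0.  367.1 197.3]
 [  0.    0.    1. ]]
blue_tab S [(array([273.3, 181.3]), 0.82), (array([268.4, 139.4]), 0.79), (array([244.3, 186. ]), 0.44)]
blue_tab T [(array([478.7, 283.8]), 0.96), (array([386. , 183.3]), 0.8), (array([188.5, 177.2]), 0.58), (array([196.2, 257.3]), 0.36)]
blue_basket S [(array([262.4, 167.2]), 0.75), (array([286. , 205.6]), 0.55)]
blue_basket T [(array([459.5, 263.8]), 0.93), (array([381.5, 209.6]), 0.86)]
grey_basket S [(array([242.6, 188.4]), 0.72), (array([375.4, 287.3]), 0.62), (array([427.4, 195.8]), 0.16)]
grey_basket T [(array([435.4, 196.2]), 0.81), (array([204.6, 178.4]), 0.57), (array([312.9, 113.2]), 0.19)]
rail S [(array([254.8, 224.2]), 0.84)]
rail T [(array([401.8, 178.4]), 0.61), (array([196.6, 260.3]), 0.23)]
sta
[... 987 characters left out ...]
02.8, 276.9]), 0.58), (array([381.1, 209.6]), 0.28)]
flask S [(array([225.5, 269.9]), 0.62), (array([286.5, 201.6]), 0.56), (array([463.2, 253.8]), 0.51)]
flask T [(array([433.3, 198.8]), 0.63)]
beaker S [(array([462.4, 254.2]), 0.87)]
beaker T [(array([197.1, 255.1]), 0.56), (array([206.1, 153.6]), 0.22)]
{'time': 1.5, 'joint_positions': array([ 1. ,  0.3,  1.5,  0. ,  1.3, -0.1]), 'dq': array([-0., -0., -0., -0.,  0.,  0.]), 'tau': array([  0. , -43.1, -24.4,   0.1,   0. ,  -0. ]), 'tool_pos': array([231.6, 471.2, 404.7]), 'tcp_rot': array([ 3.1, -0. ,  2.7]), 'contact_force': array([ 0.6, -0.4,  0. ]), 'moment': array([0. , 0.1, 0. ]), 'finger_force': 0.0, 'grip_width': 91.71332470735331}
```

View pics/s0.png

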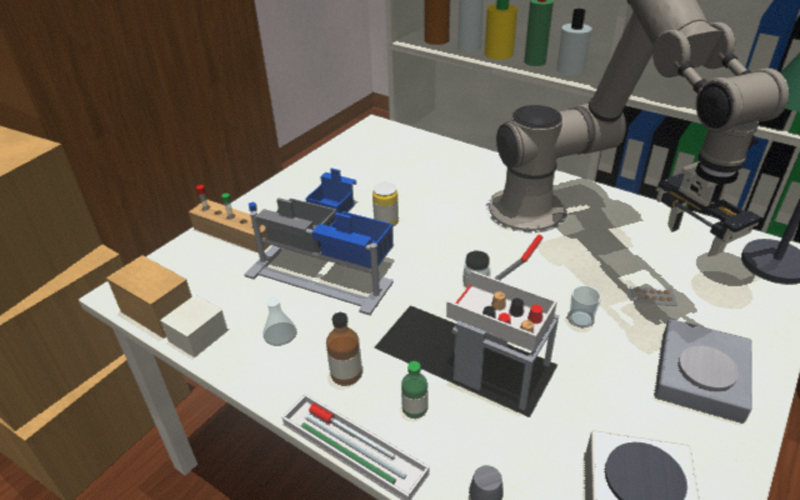

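View pics/t0.png

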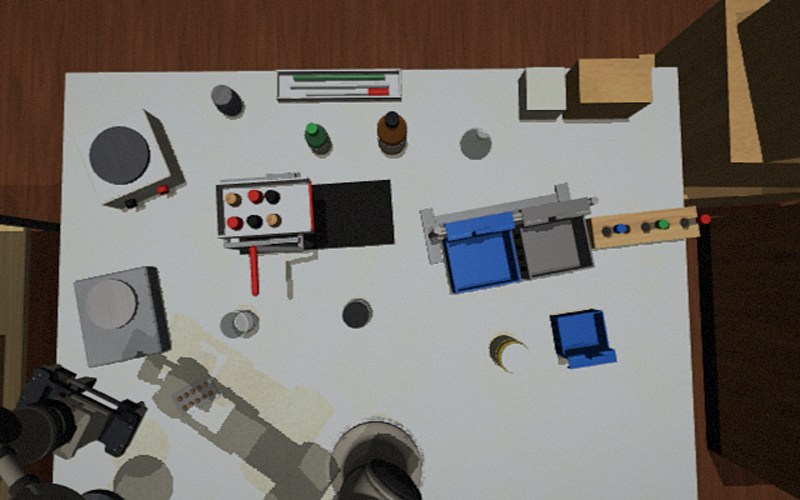

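Run:
```python
from h import *
S=capture("scene");T=capture("top")
import pickle;pickle.dump((S,T),open("st.pkl","wb"))
a=cv2.resize(T["color"][135:245,165:325],None,fx=5,fy=5,interpolation=cv2.INTER_CUBIC)
cv2.imwrite("pics/c1.png",a[:,:,::-1])
save(T,"c2.png",(335,140,495,300),3.75)
save(S,"c3.png",(190,130,450,325),3)
for n,p in (("S",S),("T",T)):
  for t in ["blue_tab","lever_bar","dock","stand"]:
    print(n,t,[(np.round(d["centre"],1),round(d["conf"],2)) for d in tip_of(p,t)][:2])
  for t in ["blue_basket","rail"]:
    print(n,t,[(np.round(d["rect"],1),round(d["conf"],2)) for d in look_for(p,t)][:2])
```

```text
S blue_tab [(array([275.2, 180.8]), 0.78), (array([268.9, 142.6]), 0.56)]
S lever_bar []
S dock [(array([353.4, 276.6]), 0.6)]
S stand [(array([374.1, 286.7]), 0.64)]
S blue_basket [(array([261. , 152.3,  37.3,  34.8]), 0.57), (array([281.2, 192.5,  63.1,  43.2]), 0.56)]
S rail [(array([255. , 209.5, 115.8,  79. ]), 0.98), (array([222.5, 260.1,  23.8,  37.1]), 0.43)]
T blue_tab []
T lever_bar [(array([206.2, 220.8]), 0.89)]
T dock [(array([270.4, 170.8]), 0.84), (array([188.3, 176.2]), 0.59)]
T stand [(array([248.1, 175. ]), 0.94)]
T blue_basket [(array([385.1, 204.1,  60.5,  61.9]), 0.59), (array([468.2, 273.6,  53.2,  45.7]), 0.57)]
T rail [(array([407.8, 179.9, 140.9,  64.1]), 0.87), (array([442.2, 189.4,  67.3,  65.3]), 0.71)]
```

View pics/c1.png

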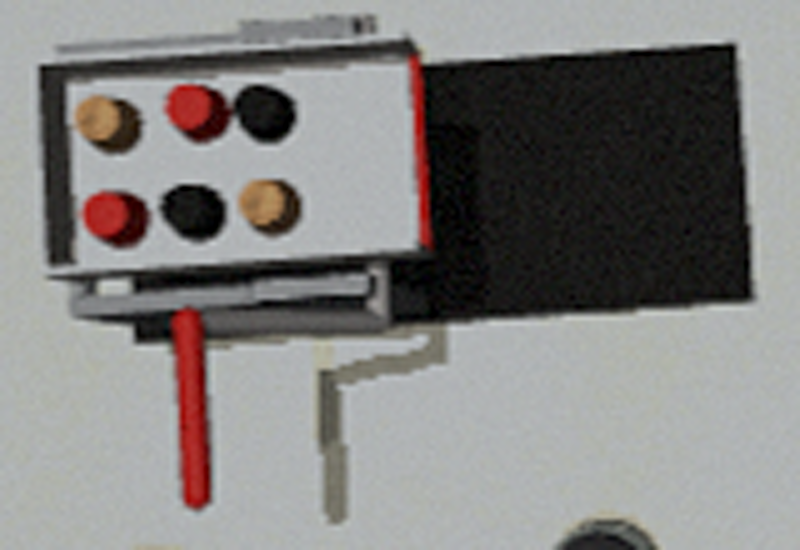

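View pics/c2.png

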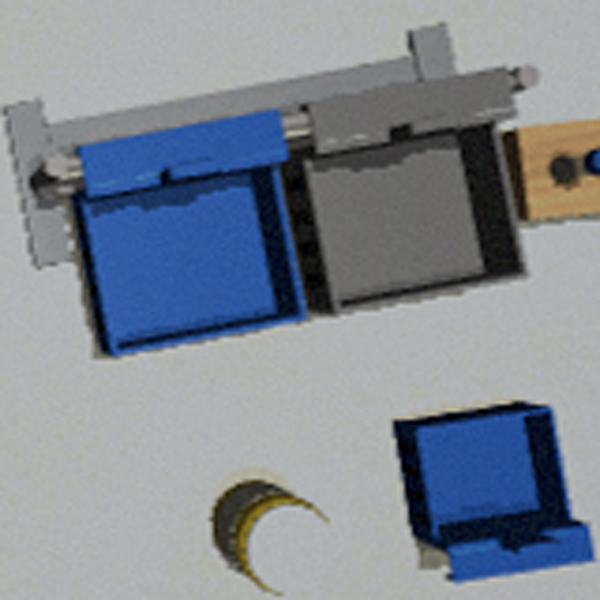

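View pics/c3.png

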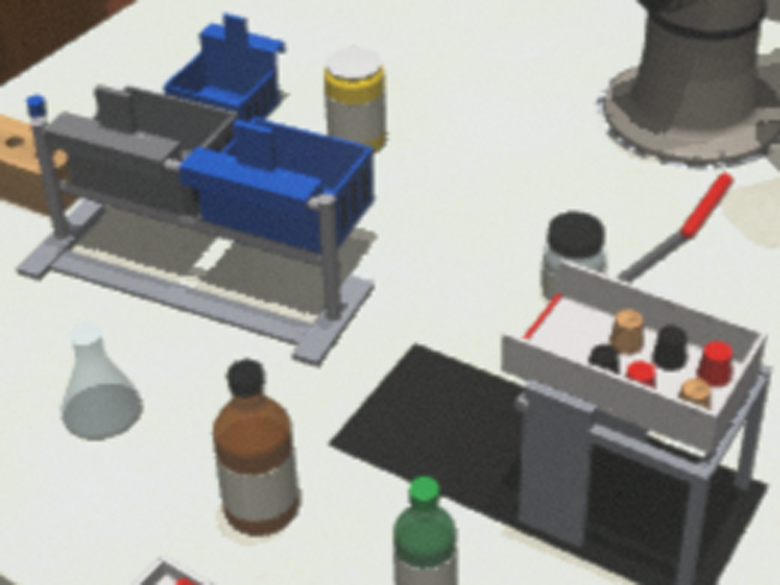

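```bash
cat > fit.py <<'E'
from h import *
import pickle
from scipy.optimize import least_squares
S,T=pickle.load(open("st.pkl","rb"))
c1=lambda u,v:(T,(u/5+165,v/5+135)); c2=lambda u,v:(T,(u/3.75+335,v/3.75+140)); c3=lambda u,v:(S,(u/3+190,v/3+130))
def run(obs,x0,names):
    def tf(x,P): return R.from_euler("z",x[3]).apply(P)+x[:3]
    f=lambda x:np.concatenate([proj(p,tf(x,P))-uv for P,(p,uv) in obs])
    r=least_squares(f,x0,loss="soft_l1",x_scale=[100,100,100,1]);print(names,np.round(r.x,3),"res\n",np.round(r.fun.reshape(-1,2),1).tolist());return r.x
st=[((-195,-78,4),c1(738,43)),((-195,78,4),c1(755,299)),((-30,-50,165),c1(412,55)),((-30,50,165),c1(428,247)),
((153,-52,200),c1(40,65)),((153,52,200),c1(50,278)),((69,95,253),c1(187,312)),((69,165,253),c1(197,505)),
((-195,78,4),c3(418,344)),((-195,-78,4),c3(330,442)),((175,78,4),c3(766,487)),((69,95,248),c3(687,230)),((69,165,248),c3(728,180))]
bb=[((-60,70,70),c2(110,354)),((-60,-70,70),c2(307,318)),((88,70,104),c2(78,151)),((88,-70,104),c2(284,112)),((52,70,104),c2(88,197)),((52,-70,104),c2(290,160)),
((60,-20,150),c3(237,120)),((60,20,150),c3(273,130)),((-60,70,70),c3(373,152)),((88,-70,104),c3(185,153))]
if __name__=="__main__":
    run(st,[560,150,0,1.6],"stand");run(bb,[520,-200,57,0],"basket")
E
python3 fit.py; python3 -c "
from h import *
o=get_obs();print(o['time'],o['tool_pos'],o['tcp_rot'],R.from_euler('xyz',o['tcp_rot']).as_matrix().round(3))"
```

```text
stand [585.393 148.865  -7.377   1.628] res
 [[-0.8, 0.4], [-0.7, 0.6], [1.0, 0.5], [0.1, 0.6], [-0.9, -0.1], [-0.9, -0.9], [0.2, 6.5], [-0.2, -1.8], [-1.9, -0.2], [-1.3, 0.5], [-0.2, -0.4], [1.0, -0.7], [-2.1, 1.2]]
basket [ 4.73673e+02 -2.36630e+02  5.47330e+01  1.63000e-01] res
 [[-0.1, 1.1], [-0.5, 1.5], [-0.1, -1.1], [-1.5, -0.1], [-0.3, 0.4], [-0.5, 0.8], [-2.1, -0.1], [-2.0, -0.2], [-0.4, -3.3], [-2.9, 2.8]]
2.2 [231.55508704 471.17304047 404.7638472 ] [3.14144947e+00 2.59710355e-05 2.68478027e+00] [[-0.897  0.441  0.   ]
 [ 0.441  0.897  0.   ]
 [-0.     0.    -1.   ]]
```

```bash
cat >> h.py <<'E'
def goal(P,yang,o=None):
    """deltas (m, rad) in tool axes to put grasp point at world P with tool y at yang (mod pi)"""
    o=o or get_obs(); M=R.from_euler("xyz",o["tcp_rot"]).as_matrix()
    d=M.T@(np.array(P)+[0,0,159]-o["tool_pos"])/1000
    ya=np.arctan2(M[1,1],M[0,1]); s=-((yang-ya+np.pi/2)%np.pi-np.pi/2)
    return np.round(d,4),round(s,4)
E
cat > fit2.py <<'E'
from fit import *
# joint: stand x,y,yaw ; basket x,y,z,yaw ; scene pixel offset
def f(x):
    out=[]
    for obs,(X,Y,Z,W) in ((st,(x[0],x[1],0,x[2])),(bb,tuple(x[3:7]))):
        for P,(p,uv) in obs:
            if P==(69,95,253): continue
            q=proj(p,R.from_euler("z",W).apply(P)+[X,Y,Z])-uv
            if p is S: q=q-x[7:9]
            else: q=q-x[9:11]
            out.append(q)
    return np.concatenate(out+[x[7:11]*.5])
r=least_squares(f,[585,149,1.628,474,-236,55,.163,0,0,0,0],loss="soft_l1",x_scale=[100,100,1,100,100,100,1,1,1,1,1])
print(np.round(r.x,3));print(np.round(r.fun.reshape(-1,2),1).tolist())
x=r.x;tab=R.from_euler("z",x[6]).apply([56,0,137])+x[3:6];print("tab",tab)
bar=R.from_euler("z",x[2]).apply([69,135,248])+[x[0],x[1],0];print("bar",bar)
print("goal tab+60",goal(tab+[0,0,60],x[6]))
E
python3 fit2.py
```

```text
[ 5.81653e+02  1.46614e+02  1.63000e+00  4.71185e+02 -2.35770e+02
  6.23680e+01  1.61000e-01 -1.20600e+00 -2.77700e+00 -1.25000e-01
  1.11900e+00]
[[-0.0, -0.1], [0.3, 0.4], [1.5, 0.2], [0.6, 0.7], [-1.0, -0.2], [-1.0, -0.7], [0.1, -1.1], [-0.7, -0.2], [-0.1, 0.4], [1.1, -0.7], [2.3, -1.4], [-0.9, 0.6], [0.1, 1.1], [0.1, 1.4], [0.1, -1.6], [-0.9, -0.6], [-0.1, -0.0], [0.2, 0.4], [-0.4, 0.2], [-0.3, 0.0], [1.4, -2.8], [-1.2, 3.1], [-0.6, -1.4], [-0.1, 0.6]]
tab [ 526.46150787 -226.79694342  199.36791318]
bar [442.8343419  207.56884005 248.        ]
goal tab+60 (array([-0.5725, -0.4963, -0.0137]), np.float64(0.9531))
```

```bash
python3 -m inch '[[-0.02,-0.02,-0.035,0.1,1],[-0.04,-0.04,-0.07,0.2,1],[-0.07,-0.06,-0.085,0.35,1],[-0.57,-0.496,-0.09,0.95,1],[-0.57,-0.496,-0.09,0.95,1],[-0.57,-0.496,-0.09,0.95,1],[-0.57,-0.496,-0.09,0.95,1],[-0.57,-0.496,-0.09,0.95,1]]'; python3 -c "
from h import *
print(goal([526.5,-226.8,254],.161))"
```

```text
time: 2.87
tool_pos: [347.1, 195.1, 490.6]
tcp_rot: [3.141, -0.0, 1.729]
contact_force: [1.3, -0.1, -0.1]
grip_width: 91.6
finger_force: 0.0
(array([-0.4449,  0.1106,  0.0776]), np.float64(-0.0026))
```

```bash
python3 -m inch '[[-0.445,0.11,0.04,0,1],[-0.445,0.11,0.04,0,1],[-0.445,0.11,0.05,0,1],[-0.445,0.11,0.06,0,1],[-0.445,0.11,0.07,0,1],[-0.445,0.11,0.07,0,1],[-0.445,0.11,0.07,0,1],[-0.445,0.11,0.07,0,1]]'; python3 -c "
from h import *
print(goal([526.5,-226.8,254],.161))"
```

```text
time: 3.53
tool_pos: [477.7, -108.1, 443.0]
tcp_rot: [3.141, 0.0, 1.734]
contact_force: [1.1, 0.7, 0.8]
grip_width: 91.9
finger_force: 0.0
(array([-0.125 ,  0.0288,  0.03  ]), np.float64(0.0025))
```

```bash
python3 -m inch '[[-0.12,0.028,0.03,0,1],[-0.12,0.028,0.03,0,1],[-0.12,0.028,0.03,0,1],[-0.12,0.028,0.03,0,1],[-0.12,0.028,0.03,0,1]]'; python3 -c "
from h import *
print(goal([526.5,-226.8,194],.161))
T=capture('top');S=capture('scene')
print([ (np.round(d['centre'],1),round(d['conf'],2)) for d in tip_of(S,'blue_tab')])
save(S,'s1.png',(220,80,360,220),4)"
```

```text
time: 3.95
tool_pos: [524.9, -221.9, 411.4]
tcp_rot: [-3.139, -0.002, 1.732]
contact_force: [-0.0, 0.1, -0.3]
grip_width: 91.8
finger_force: 0.0
(array([-0.0052,  0.001 ,  0.0584]), np.float64(-0.0001))
[(array([274.2, 182.3]), 0.83), (array([267.5, 139.4]), 0.54), (array([334.1, 328.2]), 0.32)]
```

View pics/s1.png

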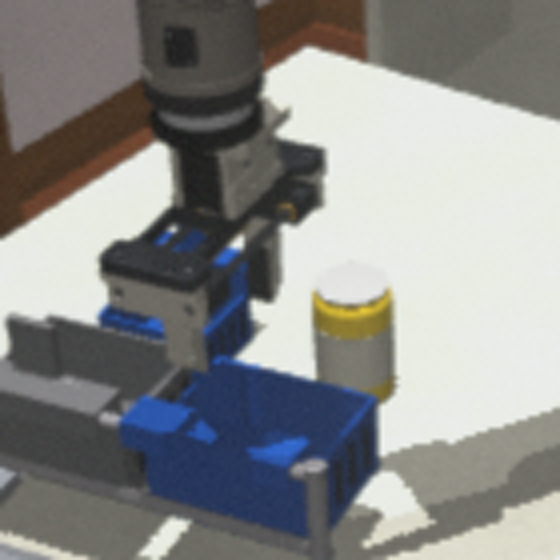

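```bash
python3 -c "
from h import *
S=capture('scene');o=get_obs();p=np.array(o['tool_pos']);print(p)
M=R.from_euler('xyz',o['tcp_rot']).as_matrix()
for y in (-46,0,46): print(proj(S,p+M@[0,y,178]))
print('pred tab mid',proj(S,R.from_euler('z',.161).apply([56,0,127])+[471.2,-235.8,57]))
"
```

```text
[ 524.4208567  -218.54012487  413.97547771]
[283.8652847  153.87769597]
[276.09879996 162.01386889]
[267.96899392 170.53065737]
pred tab mid [274.90040716 176.26765412]
```

```bash
python3 -m inch '[[-0.0095,0.002,0.03,0,1],[-0.0095,0.002,0.06,0,1],[-0.0095,0.002,0.06,0,1],[-0.0095,0.002,0.06,0,1]]'; python3 -c "
from h import *
print(goal([528,-227.5,194],.161))
T=capture('top');S=capture('scene')
a=S['color'][130:210,230:340];b=T['color'][150:230,335:445]
cv2.imwrite('pics/g1.png',cv2.resize(np.hstack([a,b]),None,fx=3.6,fy=3.6,interpolation=cv2.INTER_CUBIC)[:,:,::-1])"
```

```text
time: 4.48
tool_pos: [527.9, -227.6, 353.2]
tcp_rot: [-3.14, -0.002, 1.736]
contact_force: [-0.2, 0.2, 1.1]
grip_width: 91.7
finger_force: 0.0
(array([0.0001, 0.0001, 0.0002]), np.float64(0.0043))
```

View pics/g1.png

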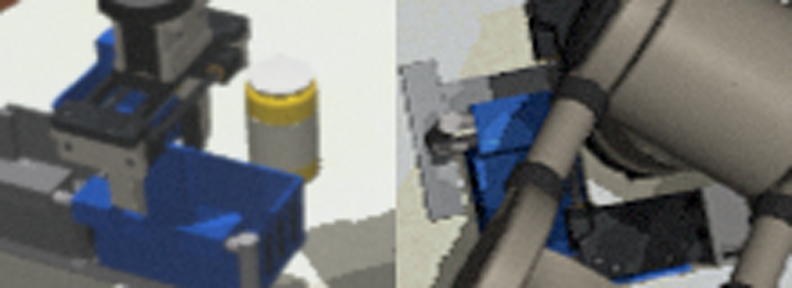

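```bash
python3 -m inch '[[0,0,0,0,0],[0,0,0,0,0],[0,0,0,0,0],[0,0,0,0,0],[0,0,0,0,0],[0,0,0,0,0],[0,0,0,0,0]]'
```

```text
time: 5.17
tool_pos: [528.2, -228.9, 353.2]
tcp_rot: [3.142, -0.0, 1.735]
contact_force: [-0.3, -0.6, -0.0]
grip_width: 49.5
finger_force: 0.0
```

```bash
python3 -m inch '[[0,0,0,0,0],[0,0,0,0,0],[0,0,0,0,0],[0,0,0,0,0],[0,0,0,0,0],[0,0,0,0,0],[0,0,0,0,0],[0,0,0,0,0]]'
```

```text
time: 5.83
tool_pos: [530.7, -228.2, 353.1]
tcp_rot: [3.133, 0.001, 1.735]
contact_force: [15.9, 2.2, -7.9]
grip_width: 8.0
finger_force: 30.0
```

```bash
python3 -m inch '[[0,0.004,0,0,0],[0,0.005,-0.01,0,0],[0,0.005,-0.02,0,0],[0,0.005,-0.03,0,0],[0,0.005,-0.045,0,0]]'
```

```text
time: 6.25
tool_pos: [532.6, -228.1, 398.8]
tcp_rot: [-3.14, -0.001, 1.734]
contact_force: [-0.4, -0.1, -1.6]
grip_width: 7.7
finger_force: 30.0
```

```bash
python3 -m inch '[[0,0,-0.04,0,0],[0,0,-0.08,0,0],[0,0,-0.11,0,0],[0.04,0.01,-0.11,0.12,0],[0.07,0.03,-0.11,0.24,0],[0.1,0.05,-0.11,0.36,0],[0.13,0.07,-0.11,0.48,0],[0.15,0.08,-0.11,0.6,0]]'; python3 -c "
from h import *
print(goal([593.5,-29,345],-1.512))"
```

```text
time: 6.92
tool_pos: [587.8, -64.4, 509.5]
tcp_rot: [3.141, -0.001, 1.13]
contact_force: [1.2, -0.7, -2.1]
grip_width: 7.9
finger_force: 30.0
(array([ 0.0344, -0.01  ,  0.0055]), np.float64(1.071))
```

```bash
python3 -m inch '[[0,0,0,0.12,0],[0,0,0,0.24,0],[0,0,0,0.36,0],[0,0,0,0.48,0],[0,0,0,0.6,0],[0,0,0,0.72,0],[0,0,0,0.84,0],[0,0,0,0.96,0]]'; python3 -m inch '[[0,0,0,0.11,0],[0,0,0,0.11,0],[0,0,0,0.11,0]]'
python3 - <<'E'
from h import *
import pickle
S=capture("scene");T=capture("top");o=get_obs();pickle.dump((S,T,o),open("st2.pkl","wb"))
print(o["tool_pos"],o["tcp_rot"],goal([593.5,-29,345],-1.512))
cv2.imwrite('pics/h1.png',cv2.resize(np.vstack([S['color'][150:330,200:450],T['color'][100:280,160:410]]),None,fx=1.66,fy=1.66,interpolation=cv2.INTER_CUBIC)[:,:,::-1])
E
```

```text
time: 7.58
tool_pos: [586.9, -67.2, 509.4]
tcp_rot: [3.141, -0.0, 0.168]
contact_force: [0.3, 0.0, -1.6]
grip_width: 7.7
finger_force: 30.0
time: 7.83
tool_pos: [587.1, -67.2, 509.1]
tcp_rot: [3.141, -0.001, 0.068]
contact_force: [0.7, -0.1, -1.1]
grip_width: 7.7
finger_force: 30.0
[587.26511675 -67.08327384 508.67494347] [ 3.14141589e+00 -3.09772164e-04  6.75307143e-02] (array([ 0.0088, -0.0376,  0.0047]), np.float64(0.0087))
```

View pics/h1.png

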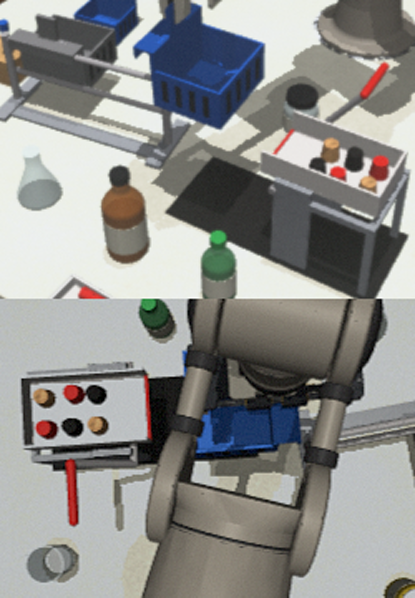

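```bash
cat > ref.py <<'E'
from fit import *
g=lambda p:cv2.cvtColor(p["color"],cv2.COLOR_RGB2GRAY)
def sub(p,uv): 
    c=np.array([[uv]],np.float32); return cv2.cornerSubPix(g(p),c,(4,4),(-1,-1),(3,50,.01))[0,0]
n=[]
for i,(P,(p,uv)) in enumerate(st):
    if P[2]==4: q=sub(p,uv); print(P,np.round(uv,1),q, "atz", atz(p,q,4).round(1)); n.append((P,(p,q)))
    elif P!=(69,95,253): n.append((P,(p,uv)))
def fitst(obs):
    f=lambda x:np.concatenate([proj(p,R.from_euler("z",x[2]).apply(P)+[x[0],x[1],0])-uv for P,(p,uv) in obs])
    r=least_squares(f,[583,148,1.63],loss="soft_l1",x_scale=[100,100,1]);print(r.x.round(3),np.round(r.fun,1).reshape(-1,2).tolist())
fitst(n);fitst([o for o in n if o[1][0] is T]);fitst([o for o in n if o[1][0] is S])
S2,T2,o=pickle.load(open("st2.pkl","rb"))
hsv=cv2.cvtColor(S2["color"],cv2.COLOR_RGB2HSV);m=cv2.inRange(hsv,(108,120,30),(125,255,255))
k,l,s,c=cv2.connectedComponentsWithStats(m)
for i in range(1,k):
    if s[i,4]>150:
        ys,xs=np.where(l==i);print(s[i]," right",xs.max(),ys[xs==xs.max()].mean()," low",xs[ys==ys.max()].mean(),ys.max()," left",xs.min(),ys[xs==xs.min()].mean())
M=R.from_euler("xyz",o["tcp_rot"]).as_matrix();gp=o["tool_pos"]+M@[0,0,159]
W=o["tcp_rot"][2]-np.pi/2
for P in ((-60,-70,70),(-60,70,0),(-60,70,70),(88,70,104),(88,70,82)):
    print(P,proj(S2,gp+R.from_euler("z",W).apply(np.array(P)-[56,0,138])).round(1))
E
python3 ref.py
```

```text
(-195, -78, 4) [312.6 143.6] [311.54578 143.23123] atz [675.3 -40.8   4. ]
(-195, 78, 4) [316.  194.8] [315.29037 194.6788 ] atz [520.3 -50.1   4. ]
(-195, 78, 4) [329.3 244.7] [327.9325 243.8966] atz [522.1 -46.    4. ]
(-195, -78, 4) [300.  277.3] [298.82043 277.47092] atz [678.3 -37.6   4. ]
(175, 78, 4) [445.3 292.3] [445.64917 291.40012] atz [501.3 321.4   4. ]
[585.347 148.99    1.636] [[-0.1, -0.2], [0.2, 0.0], [0.3, -0.1], [-0.3, 0.3], [-2.2, -0.1], [-1.9, -0.7], [-0.6, -1.5], [-0.9, -1.0], [-0.3, -1.0], [-0.2, -1.7], [1.1, -3.2], [-2.1, -1.3]]
[584.56  147.708   1.639] [[0.2, -0.1], [0.7, 0.1], [0.7, 0.1], [0.3, 0.6], [-1.8, 0.4], [-1.3, -0.2], [0.2, -1.0]]
[590.026 152.138   1.623] [[-0.2, -0.1], [-0.2, -0.2], [0.3, 0.6], [1.8, -1.4], [-1.2, 0.4]]
[604   0  36  51 425]  right 639 6.0  low 622.25 50  left 604 31.0
[494  89  39  65 581]  right 532 93.5  low 508.0 153  left 494 149.0
[580 108  34  55 400]  right 613 113.0  low 592.3333333333334 162  left 580 142.0
[245 135  39  40 714]  right 283 145.0  low 270.5 174  left 245 158.5
[ 281  152   78   75 3034]  right 358 176.5  low 331.5 226  left 281 178.0
(-60, -70, 70) [358.  175.7]
(-60, 70, 0) [331.  227.6]
(-60, 70, 70) [330.7 205.6]
(88, 70, 104) [278.5 176.4]
(88, 70, 82) [279.2 183.5]
```

```bash
python3 -m inch '[[0.013,-0.0405,0,0.01,0],[0.013,-0.0405,0.03,0.01,0],[0.013,-0.0405,0.07,0.01,0],[0.013,-0.0405,0.11,0.01,0],[0.013,-0.0405,0.15,0.01,0],[0.013,-0.0405,0.185,0.01,0],[0.013,-0.0405,0.193,0.01,0],[0.013,-0.0405,0.193,0.01,0]]'; python3 -c "
from h import *
print(goal([597.6,-25.9,153],-1.5136))"
```

```text
time: 8.6
tool_pos: [597.4, -25.7, 312.9]
tcp_rot: [-3.14, 0.006, 0.056]
contact_force: [0.6, 0.2, -1.6]
grip_width: 8.1
finger_force: 30.0
(array([0.0002, 0.0002, 0.0009]), np.float64(-0.0011))
```

```bash
python3 -m inch '[[0,0,0.002,0,0],[0,0,0.004,0,0],[0,0,0.006,0,0],[0,0,0.008,0,0],[0,0,0.01,0,0],[0,0,0.011,0,0],[0,0,0.011,0,0]]'
python3 - <<'E'
from h import *
S=capture("scene");o=get_obs();print(o["contact_force"],o["tool_pos"])
hsv=cv2.cvtColor(S["color"],cv2.COLOR_RGB2HSV);m=cv2.inRange(hsv,(108,120,30),(125,255,255))
k,l,s,c=cv2.connectedComponentsWithStats(m)
for i in range(1,k):
    if s[i,4]>1000:
        ys,xs=np.where(l==i);print(s[i]," right",xs.max(),ys[xs==xs.max()].mean()," low",xs[ys==ys.max()].mean(),ys.max()," left",xs.min(),ys[xs==xs.min()].mean())
E
```

```text
time: 9.18
tool_pos: [597.8, -25.7, 304.2]
tcp_rot: [-3.141, -0.0, 0.055]
contact_force: [-0.2, 0.6, -2.1]
grip_width: 7.9
finger_force: 30.0
[ 0.42170531 -0.26738806 -1.38788821] [597.88043111 -25.69363517 304.22757132]
[ 296  222   67   71 2603]  right 362 258.5  low 342.5 292  left 296 248.5
```

```bash
python3 -m inch '[[0,0,0.002,0,0],[0,0,0.004,0,0],[0,0,0.005,0,0],[0,0,0.005,0,0]]';python3 -m inch '[[0,0,0.001,0,0],[0,0,0.002,0,0],[0,0,0.002,0,0]]'
```

```text
time: 9.57
tool_pos: [597.6, -25.9, 302.8]
tcp_rot: [3.141, -0.002, 0.055]
contact_force: [-9.4, -1.3, 20.9]
grip_width: 7.9
finger_force: 30.0
time: 9.82
tool_pos: [597.3, -26.0, 302.4]
tcp_rot: [3.14, -0.003, 0.055]
contact_force: [-15.1, -0.8, 31.2]
grip_width: 8.0
finger_force: 30.0
```

```bash
python3 -m inch '[[0,0,-0.005,0,0],[0.0005,-0.01,-0.0055,0,0],[0.0005,-0.02,-0.0055,0,0],[0.0005,-0.03,-0.0055,0,0],[0.0005,-0.04,-0.0055,0,0],[0.0005,-0.048,-0.0055,0,0],[0.0005,-0.053,-0.0055,0,0],[0.0005,-0.053,-0.0055,0,0]]'; python3 -c "
from h import *
print(get_obs()['moment'])"
```

```text
time: 10.48
tool_pos: [595.5, 28.8, 302.6]
tcp_rot: [-3.141, -0.0, 0.056]
contact_force: [1.1, 0.7, 2.2]
grip_width: 7.5
finger_force: 30.0
[ 0.18301568 -0.19157765  0.01291242]
```

```bash
python3 -m inch '[[0,-0.002,0,0,0],[0,-0.004,0,0,0],[0,-0.005,0,0,0],[0,-0.005,0,0,0]]'; python3 -m inch '[[0,-0.002,0,0,0],[0,-0.003,0,0,0],[0,-0.003,0,0,0]]'
```

```text
time: 10.82
tool_pos: [595.2, 32.1, 302.7]
tcp_rot: [3.142, -0.0, 0.054]
contact_force: [-0.3, -0.9, 2.4]
grip_width: 7.7
finger_force: 30.0
time: 11.07
tool_pos: [595.4, 33.7, 303.0]
tcp_rot: [3.138, -0.001, 0.055]
contact_force: [1.1, -9.3, 3.4]
grip_width: 7.8
finger_force: 30.0
```

```bash
python3 -m inch '[[0,-0.001,0,0,0],[0,-0.001,0,0,0]]'; python3 -m inch '[[0,0.001,-0.001,0,0.4],[0,0.001,-0.001,0,0.4],[0,0.001,-0.001,0,0.4],[0,0.001,-0.001,0,0.4],[0,0.001,-0.001,0,0.4],[0,0.001,-0.001,0,0.4],[0,0.001,-0.001,0,0.4]]'
```

```text
time: 11.23
tool_pos: [595.4, 34.1, 303.2]
tcp_rot: [3.137, -0.001, 0.055]
contact_force: [1.2, -12.4, 3.9]
grip_width: 7.5
finger_force: 30.0
time: 11.82
tool_pos: [595.0, 35.5, 303.5]
tcp_rot: [-3.141, 0.0, 0.055]
contact_force: [0.4, -0.4, 0.7]
grip_width: 36.2
finger_force: 0.0
```

```bash
python3 -m inch '[[0,0,-0.04,0,0.4],[0,0,-0.08,0,0.4],[0,0,-0.12,0,0.4],[0,0,-0.165,0,0.4],[-0.136,-0.184,-0.165,0,0.4],[-0.136,-0.184,-0.165,0,0.4],[-0.136,-0.184,-0.165,0,0.4],[-0.136,-0.184,-0.165,0,0.4]]';  python3 -m inch '[[-0.044,-0.06,0,0,0.4],[-0.044,-0.06,0,0,0.4],[-0.044,-0.06,0,0,0.4]]'
python3 - <<'E'
from h import *
S=capture("scene");T=capture("top");o=get_obs();print(o["tool_pos"])
for p in (S,T):
  print([(np.round(d["centre"],1),round(d["conf"],2)) for d in tip_of(p,"lever_bar")][:2], proj(p,[448.8,212,248]))
hsv=cv2.cvtColor(S["color"],cv2.COLOR_RGB2HSV);m=cv2.inRange(hsv,(108,120,30),(125,255,255))
k,l,s,c=cv2.connectedComponentsWithStats(m)
for i in range(1,k):
    if s[i,4]>1000:
        ys,xs=np.where(l==i);print(s[i]," right",xs.max(),ys[xs==xs.max()].mean()," low",xs[ys==ys.max()].mean(),ys.max()," left",xs.min(),ys[xs==xs.min()].mean())
D=np.array([587.5,150.8,4])
for P in ((-60,70,0),(60,70,0),(88,70,104)): print(P,proj(S,R.from_euler("z",1.628-np.pi).apply(P)+D+R.from_euler("z",1.628).apply([-61,0,0])))
cv2.imwrite('pics/d1.png',np.hstack([cv2.resize(S['color'][190:320,280:470],None,fx=4,fy=4,interpolation=cv2.INTER_CUBIC)])[:,:,::-1])
E
```

```text
time: 12.48
tool_pos: [487.3, 164.6, 468.0]
tcp_rot: [-3.141, -0.0, 0.054]
contact_force: [1.1, 1.0, -0.9]
grip_width: 37.0
finger_force: 0.0
time: 12.73
tool_pos: [438.0, 224.7, 468.4]
tcp_rot: [-3.139, 0.001, 0.06]
contact_force: [0.3, 0.9, 0.1]
grip_width: 37.0
finger_force: 0.0
[440.87226258 221.93639034 468.1595458 ]
[(array([425.4, 196.5]), 0.67), (array([425. , 270.5]), 0.39)] [426.76855696 195.80081555]
[(array([200.5, 220.9]), 0.56)] [202.38356187 220.25653198]
[ 315  225   50   77 1918]  right 364 269.5  low 361.0 301  left 315 255.0
(-60, 70, 0) [361.83848872 302.35436425]
(60, 70, 0) [322.90068461 285.03566155]
(88, 70, 104) [312.96058981 254.14988892]
```

View pics/d1.png

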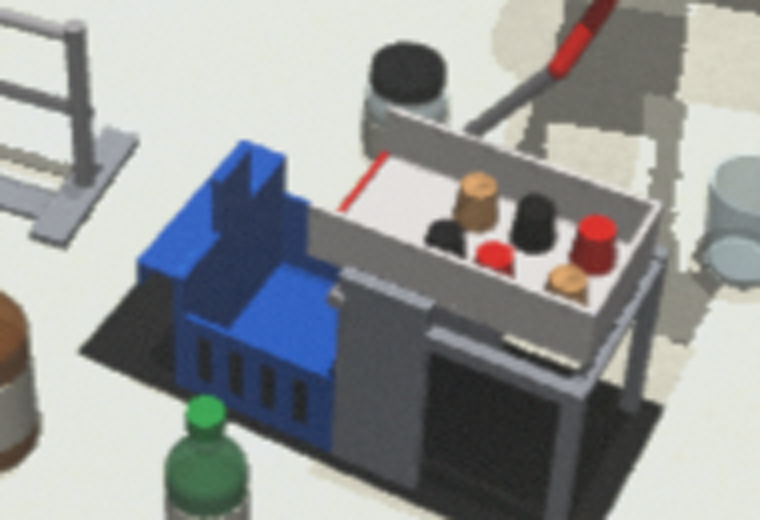

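```bash
python3 -m inch '[[0.0055,0.01,0,0,0.45],[0.0055,0.01,0.02,0,0.45],[0.0055,0.01,0.04,0,0.45],[0.0055,0.01,0.061,0,0.45],[0.0055,0.01,0.061,0,0.45]]'
```

```text
time: 13.35
tool_pos: [448.1, 209.5, 402.9]
tcp_rot: [3.14, 0.007, 0.052]
contact_force: [-0.5, 0.5, -0.8]
grip_width: 41.4
finger_force: 0.0
```

```bash
python3 -m inch '[[0,0.002,0,0,0.25],[0,0.004,-0.001,0,0.25],[0,0.012,-0.005,0,0.25],[0,0.018,-0.009,0,0.25],[0,0.024,-0.012,0,0.25],[0,0.031,-0.015,0,0.25],[0,0.037,-0.017,0,0.25],[0,0.044,-0.019,0,0.25]]'
python3 - <<'E'
from h import *
S=capture("scene");print([(np.round(d["centre"],1),round(d["conf"],2)) for d in tip_of(S,"lever_bar")][:2])
for t in (0,.2,.3,.35,.4): print(t,proj(S,R.from_euler("z",1.628).apply([120*np.cos(.957+t),135,150+120*np.sin(.957+t)])+[587.5,150.8,0]))
E
```

```text
time: 14.02
tool_pos: [450.2, 168.2, 429.0]
tcp_rot: [-3.136, -0.006, 0.055]
contact_force: [-0.9, 8.2, 6.5]
grip_width: 23.0
finger_force: 4.5
[(array([413.9, 184.6]), 0.73), (array([375.3, 287.7]), 0.6)]
0 [426.80887309 195.77607084]
0.2 [419.6043589  189.61108542]
0.3 [415.66231463 186.95123158]
0.35 [413.6270964  185.74110463]
0.4 [411.55735729 184.61545896]
```

```bash
python3 -m inch '[[0,0.006,-0.001,0,0.25],[0,0.012,-0.002,0,0.25],[0,0.018,-0.002,0,0.25],[0,0.024,-0.002,0,0.25],[0,0.03,-0.002,0,0.25],[0,0.036,-0.002,0,0.25],[0,0.042,-0.001,0,0.25],[0,0.048,0,0,0.25]]'; python3 -m inch '[[0,0,0,0,0.25],[0,0,0,0,0.25],[0,0,0,0,0.25],[0,0,0,0,0.25]]'
```

```text
time: 14.78
tool_pos: [452.9, 119.4, 428.2]
tcp_rot: [-3.139, -0.005, 0.055]
contact_force: [0.2, 4.9, 3.2]
grip_width: 22.9
finger_force: 2.3
time: 15.12
tool_pos: [452.6, 119.4, 425.9]
tcp_rot: [3.141, 0.0, 0.055]
contact_force: [0.3, 0.3, -0.1]
grip_width: 23.0
finger_force: 0.0
```

```bash
python3 -m inch '[[0,0.006,0.001,0,0.25],[0,0.012,0.003,0,0.25],[0,0.018,0.005,0,0.25],[0,0.024,0.007,0,0.25],[0,0.03,0.01,0,0.25],[0,0.037,0.013,0,0.25],[0,0.044,0.017,0,0.25],[0,0.051,0.021,0,0.25]]'; python3 -m inch '[[0,0.001,0.001,0,0.25],[0,0.002,0.001,0,0.25],[0,0.002,0.001,0,0.25],[0,0.002,0.001,0,0.25]]'
python3 - <<'E'
from h import *
S=capture("scene");T=capture("top")
for p in (S,T):
  for t in ("stopper1","stopper2","stopper3","lever_bar"): print(t,[(np.round(d["centre"],1),round(d["conf"],2)) for d in tip_of(p,t)][:5])
for t in (1.1,1.2,1.25,1.3,1.35): print(t,proj(S,R.from_euler("z",1.628).apply([120*np.cos(.957+t),135,150+120*np.sin(.957+t)])+[587.5,150.8,0]))
E
```

```text
time: 15.78
tool_pos: [455.5, 67.8, 404.3]
tcp_rot: [3.142, -0.0, 0.055]
contact_force: [0.2, 3.8, 0.9]
grip_width: 22.8
finger_force: 2.0
time: 16.12
tool_pos: [455.4, 66.5, 403.5]
tcp_rot: [3.141, 0.001, 0.055]
contact_force: [0.2, 1.2, -0.7]
grip_width: 23.5
finger_force: 0.4
stopper1 [(array([344.9, 262.1]), 0.62), (array([345.6, 283. ]), 0.58), (array([358.1, 280.9]), 0.5)]
stopper2 [(array([344.9, 262.1]), 0.62), (array([345.6, 283. ]), 0.58), (array([358.1, 280.9]), 0.5)]
stopper3 [(array([344.9, 262.1]), 0.62), (array([345.6, 283. ]), 0.58), (array([358.1, 280.9]), 0.5)]
lever_bar [(array([376.6, 179.1]), 0.83), (array([346.3, 284.7]), 0.36)]
stopper1 [(array([278.2, 154.8]), 0.56), (array([273.5, 167.5]), 0.52), (array([262.8, 163.2]), 0.48), (array([280.2, 169.4]), 0.42), (array([280.7, 186.5]), 0.4)]
stopper2 [(array([278.2, 154.8]), 0.56), (array([273.5, 167.5]), 0.52), (array([262.8, 163.2]), 0.48), (array([280.2, 169.4]), 0.42), (array([280.7, 186.5]), 0.4)]
stopper3 [(array([278.2, 154.8]), 0.56), (array([273.5, 167.5]), 0.52), (array([262.8, 163.2]), 0.48), (array([280.2, 169.4]), 0.42), (array([280.7, 186.5]), 0.4)]
lever_bar []
1.1 [382.4701235  178.83309361]
1.2 [378.83098596 179.57016699]
1.25 [377.10334531 180.0773033 ]
1.3 [375.44244984 180.67395609]
1.35 [373.85206232 181.35768806]
```

Run:
```python
from h import *
T=capture("top")
print([(np.round(d["centre"]).tolist(),round(d["conf"],2)) for d in tip_of(T,"stopper1")])
W=1.628-np.pi;D=np.array([587.5,150.8,4])+R.from_euler("z",1.628).apply([-61,0,0])
print("basket floor",[proj(T,R.from_euler("z",W).apply(P)+D).round() for P in ((-56,66,4),(-56,-66,4),(52,-66,4),(52,66,4))])
hsv=cv2.cvtColor(T["color"],cv2.COLOR_RGB2HSV)[135:215,165:320]
rgb=T["color"][135:215,165:320]
for n,m in (("red",cv2.inRange(hsv,(0,150,60),(6,255,255))|cv2.inRange(hsv,(175,150,60),(180,255,255))),("brown",cv2.inRange(hsv,(8,70,60),(22,255,255))),("black",cv2.inRange(hsv,(0,0,0),(180,120,28)))):
    k,l,s,c=cv2.connectedComponentsWithStats(m);print(n,[(c[i].round()+[165,135]).tolist()+[int(s[i,4])] for i in range(1,k) if s[i,4]>15])
```

```text
[([279.0, 153.0], 0.6), ([263.0, 162.0], 0.59), ([278.0, 170.0], 0.58), ([272.0, 167.0], 0.57), ([257.0, 183.0], 0.51), ([279.0, 188.0], 0.42)]
basket floor [array([248., 151.]), array([251., 195.]), array([287., 192.]), array([284., 148.])]
red [[248.0, 165.0, 49], [262.0, 165.0, 52], [279.0, 172.0, 59]]
brown [[272.0, 164.0, 54], [275.0, 185.0, 35]]
black [[305.0, 169.0, 598], [272.0, 154.0, 54], [200.0, 172.0, 426], [258.0, 181.0, 17], [283.0, 204.0, 98], [293.0, 212.0, 16]]
```

```bash
python3 -m inch '[[0,-0.008,-0.004,0,0.25],[0,-0.015,-0.008,0,0.25],[0,-0.022,-0.012,0,0.25],[0,-0.03,-0.015,0,0.25],[0,-0.04,-0.019,0,0.25],[0,-0.05,-0.021,0,0.25],[0,-0.06,-0.023,0,0.25],[0,-0.07,-0.024,0,0.25]]'; python3 -m inch '[[0,-0.01,0,0,0.25],[0,-0.02,0,0,0.25],[0,-0.03,0.002,0,0.25],[0,-0.04,0.004,0,0.25],[0,-0.048,0.007,0,0.25],[0,-0.055,0.01,0,0.25],[0,-0.06,0.013,0,0.25],[0,-0.065,0.016,0,0.25]]'
```

```text
time: 17.38
tool_pos: [451.8, 137.4, 428.7]
tcp_rot: [3.141, -0.002, 0.055]
contact_force: [0.3, -3.3, 2.6]
grip_width: 22.9
finger_force: 1.7
time: 18.05
tool_pos: [448.0, 202.0, 411.2]
tcp_rot: [3.142, 0.001, 0.055]
contact_force: [0.1, -0.8, 1.7]
grip_width: 23.1
finger_force: 0.9
```

```bash
python3 -m inch '[[0,-0.004,0.002,0,0.25],[0,-0.008,0.005,0,0.25],[0,-0.012,0.007,0,0.25],[0,-0.014,0.008,0,0.25],[0,-0.014,0.008,0,0.25]]'; python3 -m inch '[[0,-0.002,0.001,0,0.25],[0,-0.004,0.001,0,0.25],[0,-0.004,0.001,0,0.25]]'
```

```text
time: 18.47
tool_pos: [447.4, 214.7, 403.8]
tcp_rot: [3.138, 0.0, 0.055]
contact_force: [0.2, -10.1, 2.6]
grip_width: 23.3
finger_force: 4.5
time: 18.72
tool_pos: [447.4, 216.2, 403.5]
tcp_rot: [3.131, 0.0, 0.054]
contact_force: [-1.4, -25.2, 11.2]
grip_width: 23.1
finger_force: 12.8
```

```bash
python3 -m inch '[[0,0.007,0,0,0.3],[0,0.007,0,0,0.4],[0,0.007,0,0,0.4],[0,0.007,-0.03,0,0.4],[0,0.007,-0.07,0,0.4],[0,0.007,-0.1,0,0.4],[-0.04,-0.03,-0.1,0,0.4],[-0.07,-0.07,-0.1,0,0.4]]'; python3 -m inch '[[-0.02,-0.04,0,0,0.4],[-0.02,-0.08,0,0,0.4],[-0.02,-0.12,0,0,0.4],[-0.02,-0.12,0,0,0.4]]'
python3 - <<'E'
from h import *
S=capture("scene");T=capture("top");o=get_obs();print(o["tool_pos"],o["contact_force"])
print([(np.round(d["centre"]).tolist(),round(d["conf"],2)) for d in tip_of(T,"stopper1")])
print([(np.round(d["centre"],1),round(d["conf"],2)) for d in tip_of(S,"lever_bar")][:1],"level",proj(S,[448.8,212,248]))
a=cv2.resize(S['color'][110:335,190:480],None,fx=2,fy=2,interpolation=cv2.INTER_CUBIC)
b=cv2.resize(T['color'][125:225,160:345],None,fx=580/185,fy=1.4*580/185/1.4,interpolation=cv2.INTER_CUBIC)[:145*2,:580]
v=np.vstack([a,b])
cv2.imwrite('pics/f.png',cv2.resize(v,None,fx=min(1,600/v.shape[0]),fy=min(1,600/v.shape[0]))[:,:,::-1])
E
```

```text
time: 19.38
tool_pos: [387.4, 270.0, 504.4]
tcp_rot: [-3.139, -0.003, 0.051]
contact_force: [0.4, 1.9, 0.0]
grip_width: 36.6
finger_force: 0.0
time: 19.72
tool_pos: [359.1, 394.5, 501.7]
tcp_rot: [-3.138, 0.002, 0.061]
contact_force: [-1.0, -2.0, -0.9]
grip_width: 36.6
finger_force: 0.0
[360.20311998 390.4692583  501.80135941] [ 0.54955324  0.92907543 -0.98264917]
[([262.0, 161.0], 0.62), ([278.0, 189.0], 0.59), ([278.0, 171.0], 0.58), ([277.0, 155.0], 0.57), ([256.0, 185.0], 0.46), ([272.0, 166.0], 0.43)]
[(array([427.1, 195.8]), 0.68)] level [426.76855696 195.80081555]
```

View pics/f.png

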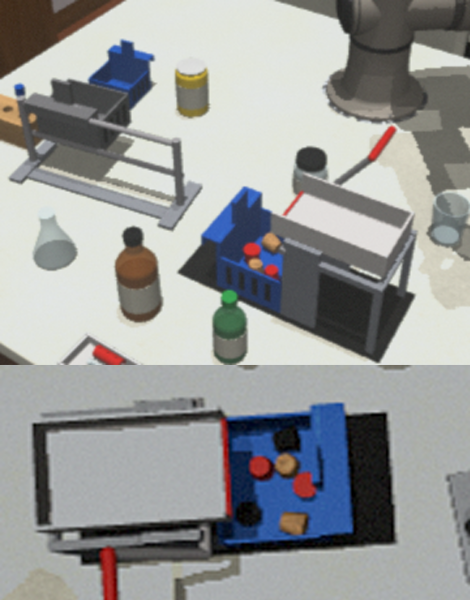

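Run:
```python
from h import *
S=capture("scene")
hsv=cv2.cvtColor(S["color"],cv2.COLOR_RGB2HSV);m=cv2.inRange(hsv,(108,120,30),(125,255,255))
k,l,s,c=cv2.connectedComponentsWithStats(m)
for i in range(1,k):
    if s[i,4]>1000:
        ys,xs=np.where(l==i);print(s[i]," low",xs[ys==ys.max()].mean(),ys.max()," left",xs.min(),ys[xs==xs.min()].mean())
print(close_job())
```

```text
[ 315  225   50   78 1415]  low 361.0 302  left 315 255.5
the job is handed in; nothing more can be done
None
```

The blue basket stands docked and square against the uprights, released, with all six stoppers in it. The tray is back down against its level stop, nothing else appears disturbed in the final picture, and I handed the job in at about 20 s (the verdict was not shown).

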